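# Brace the rock-core clamp and hold its spring jaw open at the index clip

### The job

Get the rock-core clamp ready for loading: first swing its folded brace leg out until it snaps into its end position, and only then pull the spring-loaded jaw open by its cross bar until the jaw's pointer lines up with the index clip on the scale. The job ends holding: the jaw springs shut when released, so finish with the bar still held, the pointer steady at the clip and the leg still fully out. Do not knock or move the other things on the bench.

Things in the scene. Friction and masses are not known exactly. Their poses are not given: they have to be found in the camera images.
- clamp: Rock-core clamp, fixed to the bench: grey base 270 x 90 x 12 mm, two steel guide rods, sliding jaw, fixed jaw (74 mm high), round spring housing. Origin: centre of underside, on the bench. +x runs along the rods from sliding jaw to fixed jaw, +y to the side with the brace leg, z up; aluminium scale ledge (top at 52 mm) on the -y side. Turned up to 0.45 rad either way from the robot's axes.
- jaw: Sliding jaw: dark steel block 36 x 84 mm, top 52 mm above the bench, with a bow handle (pull_bar). Origin under its centre at bench height; axes as clamp. Slides along the clamp's -x, 0 to 70 mm from closed (origin at clamp x = -20 mm). A spring pulls it shut: about 6 N to start it, 1.8 N more per 10 mm (about 16 N at 52 mm); it runs home when let go.
- pull_bar (a point): Centre of the cross bar of the jaw's bow handle: round steel bar 14 mm thick, 92 mm long along the clamp's y, axis 97 mm above the bench, on two 12 mm posts 78 mm apart; 45 mm of free air from the bar's axis down to the block. Axes as clamp. Gripped from above across the bar, or hooked.
- pointer (a point): Tip of the small pointer that sticks out of the jaw towards the scale, at mid-jaw in x (same clamp x as the cross bar), 55 mm above the bench, 58 mm from the clamp's centre line. Axes as clamp.
- mark (a point): Tip of the index clip, the mark to pull to: small dark steel block 20 x 12 x 10 mm with a round steel screw on top, on the scale ledge 55 mm above the bench, its 6 mm nose facing the pointer's path from the -y side. Axes as clamp. It sits 28 to 52 mm beyond the closed pointer along the clamp's -x; the pointer is at the mark when both have the same clamp x.
- brace (a joint): Angle of the brace leg about its upright hinge (rad): 0 folded, pointing along the clamp's -x; 1.57 out at its end stop, pointing along the clamp's +y. Starts between 0 and 0.35. Stays where left (about 0.3 N at the spindle to swing it); from about 1.2 a spring-ball detent resists (up to about 4 N at the spindle); past about 1.43 the ball snaps the leg on to the stop and keeps it there.
- spindle (a point): Point on the axis of the upright steel foot spindle at the free end of the brace leg, 70 mm above the bench: 14 mm thick from 29 to 86 mm above the bench, 15 mm cap up to 94 mm; rubber foot 34 mm wide below, just off the bench. It stands 100 mm from the leg's hinge; the leg is a flat bar 18 mm wide, top 27 mm above the bench.
- brace_hinge (a point): Point on the upright axis of the leg's hinge, 20 mm above the bench, 85 mm to the clamp's +y from the clamp's centre.
- core: Bystander, to be left alone: a grey rock core standing on end on the scale side of the clamp, 50 mm thick, 100 mm high. Origin: centre of its underside.
- dish: Bystander: low glass dish 84 mm wide, 16 mm high, on the leg side of the clamp, beyond the leg's swing. Origin: centre of its underside.
- brush: Bystander: brush 160 mm long lying near the clamp on the scale side. Origin: its underside, along its length x.
- spoon: Bystander: sampling spoon 180 mm long lying to the left. Origin: its underside.
- hammer: Bystander: hammer 260 mm long lying to the right. Origin: its underside.
- jar_a: Bystander: lidded sample jar, 66 mm wide, 105 mm high. Origin: centre of its underside.
- jar_c: Bystander: another such jar; one of the two stands behind the clamp, the other at the left.

How it is judged (in metres and radians):
On the way, in this order (a step that is already met when the one before it is completed fails the run):
1. the brace leg is fully out in its detent, the jaw still shut (value of joint brace above 1.5 rad and x of jaw in the frame of clamp above -0.03 m), for 0.2 s.
2. the jaw is held with its pointer at the index clip (x of pointer in the frame of mark between -0.005 and 0.005 m and contact force between any of the fingers, the arm and jaw above 2 N and value of joint brace above 1.5 rad), for 0.5 s.
At the end, for the whole second after the job is handed in: The robot is holding the jaw (contact force over 2 N) at rest with its pointer within 5 mm of the index clip along the clamp's x, and the brace leg is out in its detent (joint over 1.5 rad) (all of step 2 and linear speed of jaw below 0.01 m/s); the arm keeps its last pose, push and grip.
It fails at once if the jaw was pulled open before the brace leg was out (x of jaw in the frame of clamp below -0.035 m and not (value of joint brace above 1.4 rad)).
It fails at once if another thing on the bench was knocked or moved by more than 25 mm (distance of any of core, dish, brush, spoon, hammer, jar_a, jar_c from where it was at the start of the episode above 0.025 m).
It fails at once if a standing thing was tipped (angle between any of core, jar_a, jar_c's own z axis and vertical above 0.5 rad).
It also fails if it takes over 48 s, if anything falls off the work surface, if the arm or the gripper's body presses on something with over 40 N, if the wrist force passes 120 N, or if a joint passes its speed limit or range.

### The arm

A 7-joint arm with a two-finger parallel gripper is mounted at the origin on the work surface. World frame = base frame: x ahead of the robot, y to its left, z up, the work surface at z = 0. Lengths are in mm, angles in rad, forces in N, time in s.
With the tool pointing down it reaches from about 400 to 900 mm from the base axis. Payload 5.6 kg.
Tool frame: the origin (TCP) lies midway between the tips of the shut fingers; the grasp point (between the pads) lies env.tcp_to_grasp behind it (env.tcp_to_grasp is the distance from the TCP to the grasp point, in mm); z points along the fingers, y is the line along which they close (so a half turn about z gives the same grasp; the last joint's range is limited). The gripper opens to 92 mm and grips with 3 to 60 N. Pads are 20 mm wide; open, the fingers measure 128 mm over their backs; the gripper's body (75 mm by 189 mm) begins 69 mm behind the grasp point.
Start: joints at [1.066, 0.468, -0.012, 1.603, 0.006, 1.071, -0.056], TCP at [289.576, -581.94, 214.592] pointing down, gripper open.
Joint ranges: [-2.53, 2.53], [-0.31, 2.02], [-1.57, 1.55], [0.28, 2.44], [-1.29, 4.43], [0.15, 1.84], [-2.92, 2.92]. Speed limits (rad/s): [2.57, 2.57, 3.14, 3.14, 3.14, 3.14, 3.14].

### API

Orientations are given as a unit quaternion [w, x, y, z].
In Python, from bench import env gives the robot as it stands.
- The arm moves only by the shell command python3 -m crank 'ROWS'. ROWS is JSON, a list of rows, each a list of 3 entries, a list of its own where there are three numbers: the finger opening in mm, from 0 to 91.9, then the shift along the tool's x, y, z in mm, then the turn, a rotation vector about the tool's x, y, z in rad. A call has 1 to 20 rows; each row shifts and turns the commanded pose from where the row before left it, along the tool's axes as they then stand; what a row does not reach is not made up. A row lasts 1/10 s, in which the tool goes at most 50 mm and 8.59 degrees, less where a joint would pass 70% of its speed; a pose out of reach is approached as far as the arm can. A call is refused whole if a number of a shift passes 50 or a number of a turn 0.15, either way. A call with a gripper value outside its range is refused whole. The fingers move at their own pace and stop on an object; the grip force is fixed at half the most. Time passes only in rows, so rows that do not move let the fingers close. It gives the time, the measured TCP pose, the force, the opening and the grip force at its end, in the units of the state.
- env.sense(): the state, without advancing time (a new reading comes with each control period).
- env.camera(name): name is "scene" or "top" or "wrist"; returns the picture (420x560x3 uint8, red, green, blue); there is no depth.
- env.get_calibration(name): a dict with "camera_matrix" (3x3 intrinsics, pixels), "k1" (the pictures are not rectified: a ray, as slopes to the right and down, at radius r is drawn at 1 + k1 r^2 times it, then the intrinsics apply), "world_from_camera" (4x4, takes a point from camera to world coordinates); the wrist camera has in their place "hand_eye" (4x4, takes a point from camera to tool coordinates, whose origin is the TCP and whose axes are the flange's). Camera axes: x right, y down, z forward; pixel columns grow to the right and rows downward; lengths in mm; the calibration is good to about 2 mm. A picture is of the moment at which its call begins: read the wrist's pose just before it. get_calibration takes no time and is no camera call.
- env.job_done(): hands the job in; it is judged then, once.
Trained networks look in the newest picture that a camera, given by its name, has taken for a name from the list of things; names that differ only in an ending like _2 or _b are one class to them, and where a whole thing is asked for, a point or a joint stands for the part that bears it (a point fixed in the world has none). Each returns a list of dicts, best first, with "score" (0 to 1); they miss things now and then, are a little off and sometimes report something else, mostly with a low value. They report only what shows in the picture. A call takes as long as a camera call.
- env.silhouettes(label, camera): "region" (420x560 bool, what is visible of it) and "bbox" ([left, top, right, bottom] in pixels, round what is visible of it).
- env.pinpoint(label, camera): "centre" ([row, column] in pixels: a listed point, or the origin of a listed thing).
The state is a dict: "time_s": time; "qpos": joint angles; "qvel": joint speeds; "joint_torque": joint torques, N m; "ee_pos": TCP position; "tool_rot": TCP orientation; "force": force on the tool from outside, world axes, zero at the start; "wrist_torque": the same for the moment, N m; "opening": finger opening in mm; "grip_force": force on a finger pad.
Only numpy, scipy, OpenCV 4.12 (cv2) and the standard library are available. Lean on these libraries where they do the work, as an engineer would, in place of code of your own. Each camera call takes 0.05 s, during which the arm holds its last target. There are 200 camera calls.

## Working session

There is one attempt and no reset: what is moved stays moved. The work goes in short steps, Python scripts to look and compute and a shell command to move; the robot and the scene stay as the last step left them, time stands still between calls to the robot, and variables do not carry over. Pictures are saved under pics/ and viewed, at most 10 in all, crops included, and the job is handed in when it is done.

```bash
mkdir -p pics
cat > h.py <<'E'
import numpy as np, cv2
from bench import env
from scipy.spatial.transform import Rotation as R
def save(n,name): 
    im=env.camera(n); cv2.imwrite('pics/'+name,im[:,:,::-1]); return im
def w_from_c(cam):
    c=env.get_calibration(cam)
    if cam!='wrist': return c,np.array(c['world_from_camera'])
    s=env.sense(); q=s['tool_rot']; T=np.eye(4); T[:3,:3]=R.from_quat([q[1],q[2],q[3],q[0]]).as_matrix(); T[:3,3]=s['ee_pos']
    return c,T@np.array(c['hand_eye'])
def px2w(cam,row,col,z,T=None):
    c,T0=w_from_c(cam); T=T0 if T is None else T
    K=np.array(c['camera_matrix']); k=c['k1']
    p=cv2.undistortPoints(np.array([[[col,row]]],float),K,np.array([k,0,0,0,0],float))[0,0]
    d=T[:3,:3]@np.array([p[0],p[1],1]); o=T[:3,3]
    return o+d*(z-o[2])/d[2]
def w2px(cam,P):
    c,T=w_from_c(cam); p=np.linalg.inv(T)@np.r_[P,1]; x,y=p[0]/p[2],p[1]/p[2]; f=1+c['k1']*(x*x+y*y)
    K=np.array(c['camera_matrix']); return (K@[x*f,y*f,1])[:2]
E
python3 - <<'E'
from h import *
s=env.sense(); print(s['time_s'],s['tool_rot'],env.tcp_to_grasp)
H=dict(pull_bar=97,pointer=55,mark=55,spindle=70,brace_hinge=20,clamp=0,jaw=0,core=0,dish=0,brush=0,jar_a=0)
for c in ['top','scene']:
    save(c,c+'0.png'); print(c,np.round(np.array(env.get_calibration(c)['world_from_camera']),2).tolist())
    for n,z in H.items():
        for d in env.pinpoint(n,c)[:2]:
            print(n,np.round(d['centre']),round(d['score'],2),np.round(px2w(c,*d['centre'],z)))
E
```

```text
0.0 [-8.41881333e-04  9.73468311e-01  2.28820167e-01 -2.62744185e-04] 18.700000000000003
top [[-0.02, -0.98, 0.19, 299.68], [-1.0, 0.02, -0.0, -24.14], [0.0, -0.19, -0.98, 1526.3], [0.0, 0.0, 0.0, 1.0]]
pull_bar [218. 280.] 0.79 [545. -38.  97.]
pointer [218. 302.] 0.91 [551. -99.  55.]
mark [234. 305.] 0.4 [ 506. -105.   55.]
spindle [253. 244.] 0.73 [455.  63.  70.]
spindle [223. 280.] 0.47 [536. -35.  70.]
brace_hinge [221. 250.] 0.8 [551.  49.  20.]
brace_hinge [214. 333.] 0.7 [ 568. -190.   20.]
clamp [217. 281.] 0.77 [565. -41.   0.]
clamp [222. 253.] 0.21 [551.  43.   0.]
jaw [225. 279.] 0.95 [540. -33.   0.]
core [216. 335.] 0.81 [ 567. -196.    0.]
dish [200. 230.] 0.94 [619. 108.   0.]
dish [253. 244.] 0.24 [463.  68.   0.]
brush [248. 350.] 0.88 [ 472. -235.    0.]
brush [252. 248.] 0.53 [465.  56.   0.]
jar_a [140. 287.] 0.86 [797. -63.   0.]
jar_a [170. 144.] 0.78 [712. 361.   0.]
scene [[-0.56, 0.58, -0.6, 1363.54], [0.83, 0.37, -0.42, 503.26], [-0.02, -0.73, -0.69, 969.52], [0.0, 0.0, 0.0, 1.0]]
pull_bar [189. 280.] 0.73 [547. -41.  97.]
pointer [196. 267.] 0.88 [553. -83.  55.]
spindle [188. 332.] 0.6 [439.  61.  70.]
brace_hinge [224. 306.] 0.79 [556.  49.  20.]
clamp [220. 277.] 0.94 [570. -37.   0.]
jaw [213. 283.] 0.66 [538. -38.   0.]
jaw [271. 225.] 0.54 [795. -49.   0.]
core [201. 237.] 0.68 [ 567. -181.    0.]
core [222. 305.] 0.3 [536.  32.   0.]
dish [251. 315.] 0.67 [614. 109.   0.]
brush [181. 242.] 0.78 [ 489. -220.    0.]
jar_a [320. 381.] 0.56 [713. 347.   0.]
```

Run:
```python
from h import *
im=cv2.imread('pics/top0.png'); cv2.imwrite('pics/topc.png',cv2.resize(im[120:290,200:390],None,fx=4,fy=3.5,interpolation=cv2.INTER_CUBIC)[:600,:800])
c=env.get_calibration('wrist'); print(np.round(c['hand_eye'],2).tolist(), c['camera_matrix'])
s=env.sense(); q=s['tool_rot']; print(R.from_quat([q[1],q[2],q[3],q[0]]).as_matrix().round(3))
```

```text
[[-0.0, -0.97, -0.24, 67.66], [1.0, -0.0, -0.0, -0.88], [0.0, -0.24, 0.97, -169.62], [0.0, 0.0, 0.0, 1.0]] [[315.71504918   0.         279.24354618]
 [  0.         315.71504918 207.20510566]
 [  0.           0.           1.        ]]
[[ 0.895  0.445  0.   ]
 [ 0.445 -0.895 -0.   ]
 [-0.     0.    -1.   ]]
```

View pics/topc.png

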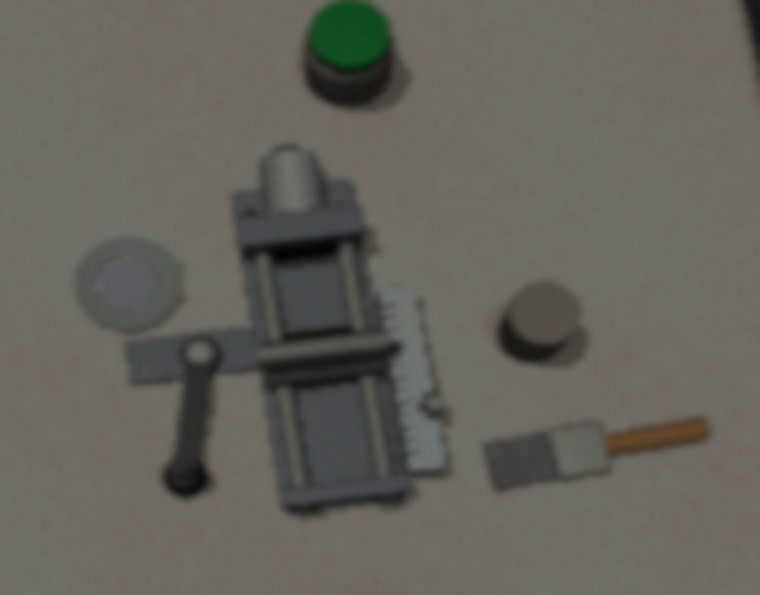

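The crop shows the clamp yawed about +0.15 rad, with the spindle at full-image (246,255), the hinge at (250,221), the bar across (265–300,220) and the index clip near (306,235). The networks' points agree with this, so I'm moving above the clamp for a close look.

```bash
python3 -m crank '[[60,[34,-31,0],[0,0,0]],[60,[34,-31,0],[0,0,0]],[60,[34,-31,0],[0,0,0]],[60,[34,-31,0],[0,0,0]],[60,[34,-31,0],[0,0,0]],[60,[34,-31,0],[0,0,0]],[60,[34,-31,0],[0,0,0]],[60,[34,-31,0],[0,0,0]],[60,[34,-31,0],[0,0,0]],[60,[34,-31,0],[0,0,0]],[60,[34,-31,0],[0,0,0]],[60,[34,-31,0],[0,0,0]],[60,[34,-31,0],[0,0,0]],[60,[0,0,0],[0,0,-0.14]],[60,[0,0,0],[0,0,-0.14]],[60,[0,0,0],[0,0,-0.14]],[60,[0,0,0],[0,0,-0.14]],[60,[0,0,0],[0,0,-0.14]],[60,[0,0,0],[0,0,-0.14]],[60,[0,0,0],[0,0,-0.14]]]'
python3 -m crank '[[60,[0,0,0],[0,0,-0.14]],[60,[0,0,0],[0,0,-0.14]],[60,[0,0,0],[0,0,0]],[60,[0,0,0],[0,0,0]]]'
cat > look.py <<'E'
from h import *
import sys
H=dict(pull_bar=97,pointer=55,mark=55,spindle=70,brace_hinge=20,clamp=0,jaw=0,core=0,dish=0)
s=env.sense(); print(s['time_s'],s['ee_pos'],s['qpos'])
q=s['tool_rot']; print(R.from_quat([q[1],q[2],q[3],q[0]]).as_matrix().round(3).tolist())
save('wrist',sys.argv[1])
for n,z in H.items():
    for d in env.pinpoint(n,'wrist')[:2]: print(n,np.round(d['centre']),round(d['score'],2),np.round(px2w('wrist',*d['centre'],z),1))
E
python3 look.py w1.png
```

```text
time_s: 3.2
ee_pos: [505.8, -24.3, 214.7]
tool_rot: [0.0, 0.749, 0.662, 0.0]
force: [0.3, -0.1, -0.5]
opening: 59.7
grip_force: 0.0
time_s: 3.6
ee_pos: [505.8, -24.4, 214.6]
tool_rot: [0.0, 0.653, 0.757, 0.0]
force: [0.1, 0.1, 0.3]
opening: 60.1
grip_force: 0.0
3.6 [505.78459891 -24.39452257 214.63429453] [ 0.44535213  0.28046428 -0.54131512  1.92128306  0.17204457  0.98504337
 -0.02700847]
[[-0.147, 0.989, 0.0], [0.989, 0.147, -0.0], [-0.0, 0.0, -1.0]]
pull_bar [219. 314.] 0.69 [539.5 -34.   97. ]
pointer [260. 309.] 0.87 [549. -93.  55.]
spindle [100. 239.] 0.58 [453.2  64.2  70. ]
brace_hinge [133. 332.] 0.9 [554.4  48.1  20. ]
clamp [197. 326.] 0.64 [565.1 -30.1   0. ]
jaw [198. 309.] 0.63 [544.3 -34.4   0. ]
jaw [258. 263.] 0.54 [ 499.  -122.6    0. ]
core [310. 303.] 0.96 [ 563.8 -191.     0. ]
dish [ 93. 388.] 0.63 [614.4 103.4   0. ]
dish [328. 232.] 0.36 [ 469.7 -233.9    0. ]
```

View pics/w1.png

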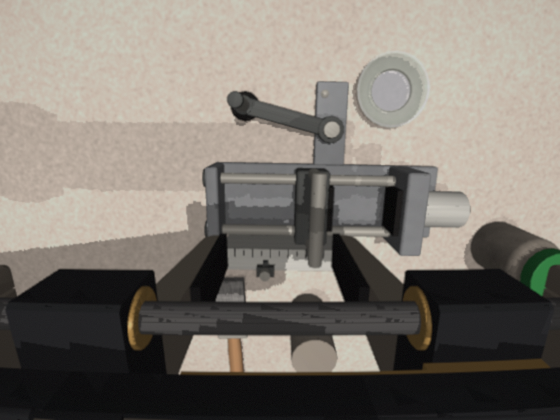

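The wrist view shows the cap at (237,99), the hinge at (332,129), the bar from (317,175) to (316,263), the index clip at (265,268) with its nose at (265,262), and the base's +y edge from (222,163) to (435,167). Next I'll turn these into positions.

Run:
```python
from h import *
im=cv2.imread('pics/w1.png'); cv2.imwrite('pics/w1c.png',cv2.resize(im[80:290,195:355],None,fx=2.8,fy=2.8,interpolation=cv2.INTER_CUBIC))
p=lambda c,r,z:px2w('wrist',r,c,z)[:2]
for n,c,r,z in [('cap',237,99,94),('hinge',332,129,27),('barfar',317,175,97),('barnear',316,263,97),('nose',265,262,55),('clip',265,268,60),('rodL',222,178,40),('rodR',395,182,40),('baseL',222,163,12),('baseR',435,167,12)]: print(n,p(c,r,z).round(1))
a=p(222,178,40);b=p(395,182,40);d=b-a;print('yaw rod',np.arctan2(d[1],d[0]))
a=p(316,263,97);b=p(317,175,97);d=b-a;print('yaw bar',np.arctan2(-d[0],d[1]),np.hypot(*d))
```

```text
cap [454.4  63.2]
hinge [552.5  52. ]
barfar [535.3   7.8]
barnear [549.9 -77.9]
nose [ 500.9 -103. ]
clip [ 501.8 -107.9]
rodL [440.5 -18.2]
rodR [630.4   6.3]
baseL [434.1  -5.4]
baseR [685.2  28.4]
yaw rod 0.12807828185932282
yaw bar 0.1685412270636489 86.93636797994763
```

View pics/w1c.png

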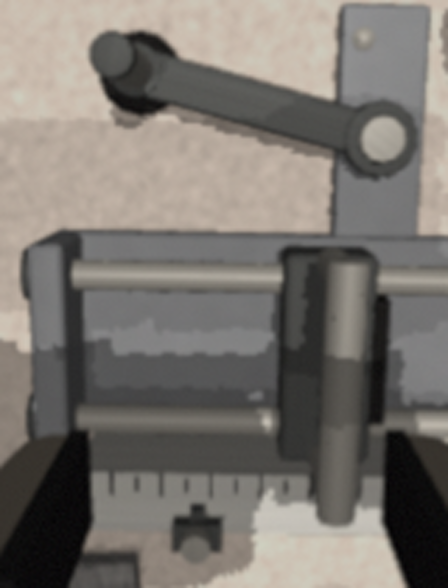

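```bash
python3 -m crank '[[60,[31,-13,0],[0,0,0]],[60,[31,-13,0],[0,0,0]],[60,[32,-13,20],[0,0,0]],[60,[0,0,40],[0,0,0]],[60,[0,0,40],[0,0,0]],[60,[0,0,40],[0,0,0]],[60,[0,0,30],[0,0,0]],[60,[0,0,0],[0,0,0]],[60,[0,0,0],[0,0,0]]]'
python3 look.py w2.png
```

```text
time_s: 5.0
ee_pos: [453.2, 63.2, 44.9]
tool_rot: [-0.0, 0.652, 0.759, -0.0]
force: [-0.2, -0.4, 0.6]
opening: 60.2
grip_force: 0.0
5.0 [453.17056872  63.22662622  44.87572904] [ 0.19653206  0.48059934 -0.48323662  2.15325474  0.39400133  0.59270647
 -0.41981833]
[[-0.151, 0.989, -0.001], [0.989, 0.151, 0.0], [0.0, -0.001, -1.0]]
spindle [270. 278.] 0.57 [453.3  62.1  70. ]
brace_hinge [275. 421.] 0.92 [553.8  49.1  20. ]
clamp [277. 420.] 0.27 [564.8  39.3   0. ]
jaw [357. 373.] 0.62 [544.8 -35.7   0. ]
jaw [204. 511.] 0.19 [616.  104.5   0. ]
dish [203. 509.] 0.94 [613.5 105.1   0. ]
```

View pics/w2.png

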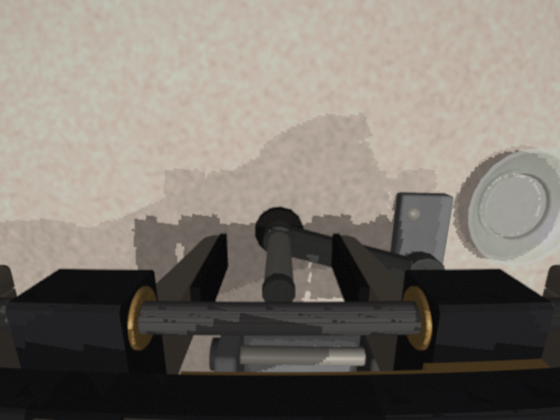

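The spindle (tip at (278,288)) is centred between the fingers. I'll close on it and check.

```bash
python3 -m crank '[[8,[0,0,0],[0,0,0]],[8,[0,0,0],[0,0,0]],[8,[0,0,0],[0,0,0]],[8,[0,0,0],[0,0,0]],[8,[0,0,0],[0,0,0]],[8,[0,0,0],[0,0,0]]]'
```

```text
time_s: 6.1
ee_pos: [452.9, 62.8, 44.5]
tool_rot: [-0.0, 0.652, 0.758, -0.0]
force: [-1.5, 0.5, 1.2]
opening: 14.2
grip_force: 15.6
```

Gripped at 14 mm. Now swing along the arc.

```bash
python3 -m crank '[[8,[12.5,4.5,0],[0,0,0]],[8,[11.8,6.1,0],[0,0,0]],[8,[10.9,7.6,0],[0,0,0]],[8,[9.8,9,0],[0,0,0]],[8,[8.5,10.2,0],[0,0,0]],[8,[7,11.2,0],[0,0,0]],[8,[5.5,12.2,0],[0,0,0]],[8,[0,0,0],[0,0,0]]]'
python3 -m crank '[[8,[3.8,12.7,0],[0,0,0]],[8,[2.1,13.1,0],[0,0,0]],[8,[0.4,13.3,0],[0,0,0]],[8,[0,0,0],[0,0,0]],[8,[0,0,0],[0,0,0]]]'
```

```text
time_s: 6.9
ee_pos: [501.9, 142.2, 44.3]
tool_rot: [-0.002, 0.651, 0.759, 0.001]
force: [-6.1, 6.7, 3.9]
opening: 13.7
grip_force: 30.0
time_s: 7.4
ee_pos: [538.8, 153.8, 44.2]
tool_rot: [-0.002, 0.651, 0.759, 0.0]
force: [-5.0, 6.6, 0.9]
opening: 13.7
grip_force: 30.0
```

```bash
python3 -m crank '[[8,[-1,4,0],[0,0,0]],[8,[0,4,0],[0,0,0]],[8,[0,0,0],[0,0,0]]]'; python3 look.py w3.png
```

```text
time_s: 7.7
ee_pos: [538.9, 153.7, 43.8]
tool_rot: [-0.006, 0.65, 0.76, -0.006]
force: [-27.1, 3.9, 19.3]
opening: 13.5
grip_force: 30.1
7.7 [538.87884234 153.74847947  43.79884491] [ 0.02950876  0.6188087  -0.47125065  1.89943427  0.39587267  0.73391372
 -0.51388581]
[[-0.155, 0.988, -0.017], [0.988, 0.155, -0.001], [0.002, -0.017, -1.0]]
spindle [277. 277.] 0.78 [538.3 150.7  70. ]
brace_hinge [373. 280.] 0.57 [554.6  49.2  20. ]
```

The leg is on its stop, with no motion at 27 N. I'll relax, release and rise, then go above the bar.

```bash
python3 -m crank '[[14,[1,-7,0],[0,0,0]],[60,[0,0,0],[0,0,0]],[60,[0,0,0],[0,0,0]],[60,[0,0,0],[0,0,0]],[60,[0,0,0],[0,0,0]],[60,[0,0,40],[0,0,0]]]' | head -0; python3 -c "
from bench import env; s=env.sense(); print(s['time_s'],s['ee_pos'],s['opening'],s['force'])"
```

```text
8.8 [546.77265978 150.62837938   8.2757231 ] 52.133088904427304 [ 0.02856941 -0.21073798 -0.6194885 ]Exception ignored on flushing sys.stdout:
BrokenPipeError: [Errno 32] Broken pipe
```

I got the sign wrong: tool +z is down, so the fingers went down beside the foot. The force reads zero. I'll back straight up and check the leg.

```bash
python3 -m crank '[[60,[0,0,0],[0,0,0]],[60,[0,0,-20],[0,0,0]],[60,[0,0,-20],[0,0,0]]]'; python3 -m crank '[[60,[0,0,-40],[0,0,0]],[60,[0,0,-40],[0,0,0]],[60,[0,0,-40],[0,0,0]],[60,[0,0,-40],[0,0,0]],[60,[0,0,0],[0,0,0]]]'; python3 look.py w4.png
```

```text
time_s: 9.1
ee_pos: [541.2, 149.3, 45.0]
tool_rot: [-0.001, 0.652, 0.758, -0.001]
force: [-0.1, 0.1, 0.2]
opening: 60.2
grip_force: 0.0
time_s: 9.6
ee_pos: [544.8, 150.8, 211.3]
tool_rot: [0.003, 0.652, 0.758, 0.004]
force: [0.1, 0.1, 0.9]
opening: 60.0
grip_force: 0.0
9.6 [544.76833757 150.84964183 211.26043527] [ 0.12880207  0.39227839 -0.57682033  1.79600208  0.25023215  1.01588887
 -0.39327438]
[[-0.15, 0.989, 0.01], [0.989, 0.15, 0.002], [0.001, 0.01, -1.0]]
pull_bar [368. 249.] 0.72 [536.4 -31.   97. ]
pointer [384. 252.] 0.89 [542.2 -90.1  55. ]
spindle [198. 272.] 0.65 [532.7 149.4  70. ]
brace_hinge [269. 273.] 0.71 [546.6  52.   20. ]
clamp [369. 251.] 0.27 [ 539.3 -115.2    0. ]
dish [226. 326.] 0.77 [604.7 109.9   0. ]
dish [268. 273.] 0.43 [547.9  44.4   0. ]
```

View pics/w4.png

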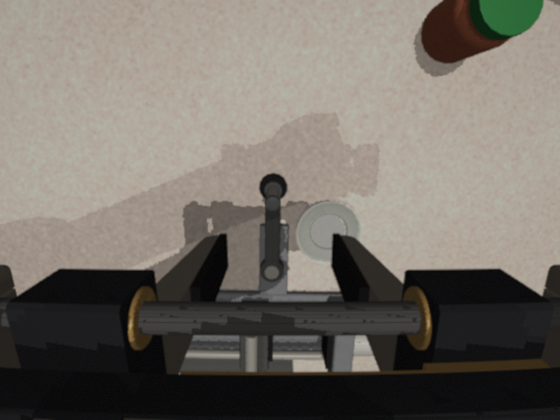

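The leg, from spindle (272,187) to hinge (272,270), points straight along clamp +y, so it is out. Next, over the bar.

```bash
python3 -m crank '[[60,[-46,-7.5,0],[0,0,0]],[60,[-46,-7.5,0],[0,0,0]],[60,[-46,-7.5,0],[0,0,0]],[60,[-46,-7.5,0],[0,0,0]],[60,[0,0,0],[0,0,0]],[60,[0,0,0],[0,0,0]],[60,[0,0,0],[0,0,0]]]'; python3 look.py w5.png
```

```text
time_s: 10.8
ee_pos: [540.0, -35.2, 204.5]
tool_rot: [-0.0, 0.651, 0.759, 0.0]
force: [0.6, -0.7, 0.1]
opening: 59.9
grip_force: 0.0
10.8 [539.95653236 -35.23286964 204.49313262] [ 0.43420862  0.35315778 -0.52586272  1.85348474  0.20806365  0.98962043
 -0.02682812]
[[-0.152, 0.988, -0.0], [0.988, 0.152, 0.001], [0.001, 0.0, -1.0]]
pull_bar [207. 280.] 0.66 [540.6 -35.3  97. ]
mark [252. 234.] 0.63 [ 500.2 -103.    55. ]
brace_hinge [114. 307.] 0.71 [556.3  52.1  20. ]
clamp [188. 299.] 0.59 [563.3 -33.2   0. ]
jaw [188. 283.] 0.93 [544.4 -36.2   0. ]
core [300. 284.] 0.95 [ 568.7 -186.3    0. ]
dish [ 76. 363.] 0.79 [613.3 102.3   0. ]
```

View pics/w5.png

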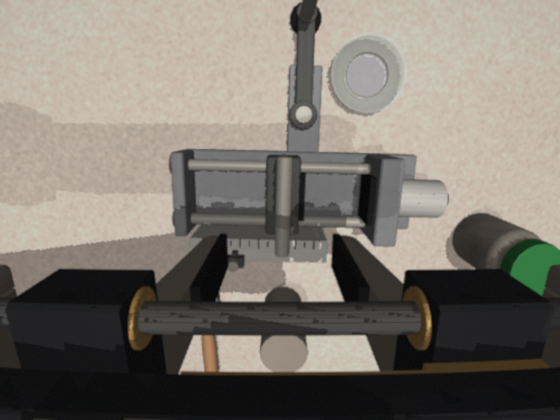

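The bar runs (284,158)–(283,253), centred between the fingers, and the clip nose is at (234,252). I'll descend and grip the bar.

```bash
python3 -m crank '[[60,[0,1.5,40],[0,0,0]],[60,[0,0,40],[0,0,0]],[60,[0,0,30],[0,0,0]],[60,[0,0,16],[0,0,0]],[60,[0,0,0],[0,0,0]],[8,[0,0,0],[0,0,0]],[8,[0,0,0],[0,0,0]],[8,[0,0,0],[0,0,0]],[8,[0,0,0],[0,0,0]],[8,[0,0,0],[0,0,0]],[8,[0,0,0],[0,0,0]],[8,[0,0,0],[0,0,0]]]'
python3 - <<'E'
from h import *
for c in ['top','scene']:
    save(c,c+'1.png')
    for n,z in dict(pull_bar=97,pointer=55,mark=55,spindle=70,brace_hinge=20).items():
        for d in env.pinpoint(n,c)[:1]: print(c,n,np.round(d['centre'],1),round(d['score'],2),np.round(px2w(c,*d['centre'],z),1))
E
```

```text
time_s: 12.5
ee_pos: [543.2, -36.5, 79.0]
tool_rot: [0.001, 0.652, 0.758, 0.001]
force: [5.1, 0.9, -2.7]
opening: 12.9
grip_force: 30.0
top pull_bar [216.1 279.6] 0.59 [550.7 -35.2  97. ]
top spindle [222.1 215.8] 0.59 [541.5 141.4  70. ]
top brace_hinge [223.2 249.7] 0.61 [545.   50.1  20. ]
scene pull_bar [188.4 279.5] 0.58 [545.8 -44.6  97. ]
scene pointer [194.6 263.2] 0.85 [552.9 -95.3  55. ]
scene spindle [221.6 345.3] 0.69 [537.4 153.7  70. ]
scene brace_hinge [223.1 308.2] 0.91 [551.   51.5  20. ]
```

```bash
python3 -m crank '[[8,[0,-6,0],[0,0,0]],[8,[0,-8,0],[0,0,0]],[8,[0,-8,0],[0,0,0]],[8,[0,-8,0],[0,0,0]],[8,[0,-8,0],[0,0,0]],[8,[0,-8,0],[0,0,0]],[8,[0,0,0],[0,0,0]],[8,[0,0,0],[0,0,0]]]'
python3 look.py w6.png
python3 - <<'E'
from h import *
for c in ['top','scene']:
    save(c,c+'2.png')
    for n,z in dict(pull_bar=97,pointer=55,mark=55,spindle=70,brace_hinge=20).items():
        for d in env.pinpoint(n,c)[:1]: print(c,n,np.round(d['centre'],1),round(d['score'],2),np.round(px2w(c,*d['centre'],z),1))
a,b,s=[cv2.imread('pics/'+f) for f in ('w6.png','top2.png','scene2.png')]
f=lambda i,x,y:cv2.resize(i[y:y+70,x:x+95],(400,295),interpolation=cv2.INTER_CUBIC)
cv2.imwrite('pics/m.png',np.vstack([np.hstack([f(b,255,190),f(s,225,160)]),np.hstack([cv2.resize(a,(400,295)),f(a,232,180)])]))
E
```

```text
time_s: 13.9
ee_pos: [500.0, -42.2, 79.1]
tool_rot: [0.002, 0.652, 0.759, 0.004]
force: [12.3, 3.5, -11.9]
opening: 13.3
grip_force: 30.0
13.9 [500.04621138 -42.17420494  79.12631041] [ 0.40685459  0.46592494 -0.46938686  2.04539099  0.32020219  0.69119352
 -0.1155804 ]
[[-0.151, 0.989, 0.009], [0.989, 0.151, 0.003], [0.001, 0.009, -1.0]]
pull_bar [263. 280.] 0.61 [499.9 -41.2  97. ]
brace_hinge [106. 373.] 0.61 [552.4  51.2  20. ]
clamp [214. 357.] 0.75 [563.7 -32.2   0. ]
jaw [211. 278.] 0.57 [498.5 -39.2   0. ]
dish [ 49. 462.] 0.58 [616.  105.4  -0. ]
top pull_bar [232.  280.5] 0.56 [507.  -36.9  97. ]
top spindle [220.  215.9] 0.8 [547.3 141.2  70. ]
top brace_hinge [223.  249.9] 0.89 [545.6  49.6  20. ]
scene pull_bar [178.1 286. ] 0.92 [500.1 -53.   97. ]
scene pointer [185.7 267.2] 0.92 [ 515.6 -107.1   55. ]
scene mark [179.9 273.1] 0.6 [ 485.3 -107.    55. ]
scene spindle [221.6 343.5] 0.93 [539.9 149.7  70. ]
scene brace_hinge [222.9 303. ] 0.9 [558.   39.1  20. ]
```

View pics/m.png

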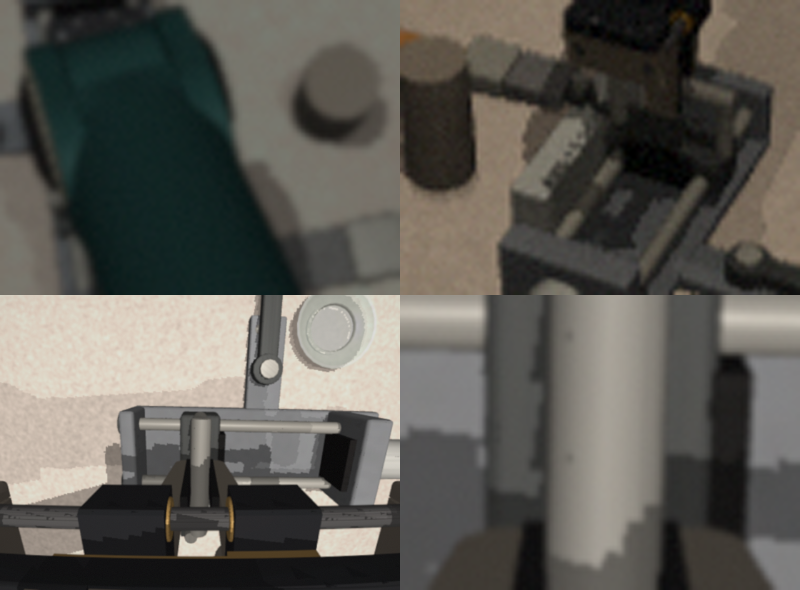

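The jaw is held after 43.6 mm of travel. From the clip position about 7 mm remain, so I'll pull further and look.

```bash
python3 -m crank '[[8,[0,-4,0],[0,0,0]],[8,[0,-3,0],[0,0,0]],[8,[0,0,0],[0,0,0]],[8,[0,0,0],[0,0,0]]]'
python3 - <<'E'
from h import *
a=save('wrist','w7.png'); s=save('scene','s7.png')
for c in ['wrist','scene']:
    for n,z in dict(pull_bar=97,pointer=55,mark=55).items():
        for d in env.pinpoint(n,c)[:2]: print(c,n,np.round(d['centre'],1),round(d['score'],2),np.round(px2w(c,*d['centre'],z),1))
p=np.array(env.sense()['ee_pos']); u=np.array([.9905,.1375,0]); v=np.array([-.1375,.9905,0])
bar=np.r_[p[:2],55]; pt=bar-58*v
print('bar',p,'pointer tip est',pt,'scene px',w2px('scene',pt),'wrist px',w2px('wrist',pt), 'mark scene px',w2px('scene',[501,-103,55]),'wrist',w2px('wrist',[501,-103,55]))
a,s=a[:,:,::-1],s[:,:,::-1]
f=lambda i,x,y,w,h:cv2.resize(i[y:y+h,x:x+w],(400,500),interpolation=cv2.INTER_CUBIC)
cv2.imwrite('pics/m7.png',np.hstack([f(s,245,160,48,60),f(a,220,250,120,150)]))
E
```

```text
time_s: 15.4
ee_pos: [493.7, -43.0, 79.1]
tool_rot: [0.003, 0.652, 0.759, 0.004]
force: [12.9, 4.1, -11.2]
opening: 13.2
grip_force: 30.0
wrist pull_bar [257.8 279. ] 0.69 [492.4 -39.5  97. ]
wrist pull_bar [ 50.3 466.1] 0.46 [561.9  72.9  97. ]
scene pull_bar [177.9 288.8] 0.76 [495.2 -46.9  97. ]
scene pull_bar [176.6 241.2] 0.18 [ 561.6 -162.2   97. ]
scene pointer [182.1 268.3] 0.56 [ 500.8 -113.3   55. ]
scene mark [183.6 272.6] 0.51 [499.7 -99.1  55. ]
bar [493.79408307 -42.94793179  79.12284527] pointer tip est [ 501.76908307 -100.39693179   55.        ] scene px [271.83265576 183.85241876] wrist px [278.48659207 316.15527974] mark scene px [271.23060881 183.38559789] wrist [276.8393913  319.24289671]
```

View pics/m7.png

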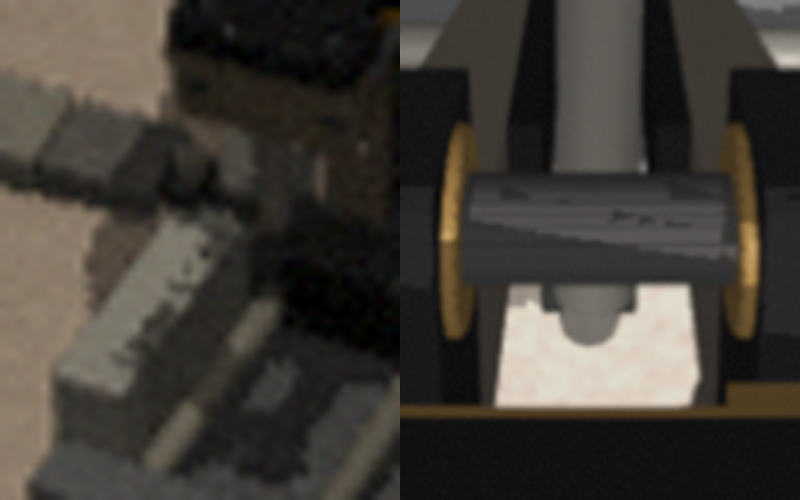

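In the wrist crop the clip's screw is at column about 276.4 and the bar axis at about 279.8. Allowing for the 0.014 rad yaw difference, about 1 mm of pull remains. I'll trim that, hold, and check for steadiness.

```bash
python3 -m crank '[[8,[0,-1,0],[0,0,0]],[8,[0,0,0],[0,0,0]],[8,[0,0,0],[0,0,0]],[8,[0,0,0],[0,0,0]],[8,[0,0,0],[0,0,0]],[8,[0,0,0],[0,0,0]],[8,[0,0,0],[0,0,0]],[8,[0,0,0],[0,0,0]],[8,[0,0,0],[0,0,0]],[8,[0,0,0],[0,0,0]]]'
python3 - <<'E'
from h import *
a=save('wrist','w8.png'); save('scene','s8.png')
s=env.sense(); print(s['time_s'],np.round(s['ee_pos'],1),np.abs(s['qvel']).max())
T=w_from_c('wrist')[1]
for n,z in dict(spindle=70,brace_hinge=20,pointer=55,mark=55).items():
    for d in env.pinpoint(n,'scene')[:1]: print(n,round(d['score'],2),np.round(px2w('scene',*d['centre'],z),1))
# clip: dark block columns in the bright gap row ~341
row=a[338:343,250:310].mean((0,2)); print(row.round().astype(int).tolist())
for col,r,z,n in [(276.4,345,68,'screw'),(279.8,262,97,'bar')]:
    w=px2w('wrist',r,col,z); print(n,w.round(1),[(w[:2]@[np.cos(y),np.sin(y)]).round(1) for y in (.13,.145)])
E
```

```text
time_s: 16.8
ee_pos: [493.2, -43.0, 79.1]
tool_rot: [0.003, 0.651, 0.759, 0.005]
force: [14.2, 4.1, -12.6]
opening: 13.3
grip_force: 30.0
16.9 [493.2 -43.1  79.1] 0.0010640808698452059
spindle 0.9 [538.4 152.7  70. ]
brace_hinge 0.89 [555.8  41.9  20. ]
pointer 0.68 [509.  -98.4  55. ]
mark 0.55 [ 488.5 -110.4   55. ]
[47, 67, 117, 150, 156, 154, 154, 161, 180, 183, 175, 172, 157, 105, 63, 57, 64, 77, 88, 96, 102, 105, 107, 109, 110, 113, 114, 114, 113, 111, 110, 108, 106, 105, 102, 96, 90, 82, 72, 61, 72, 126, 184, 210, 212, 211, 211, 212, 214, 216, 216, 216, 215, 215, 216, 212, 177, 113, 60, 47]
screw [ 501.7 -114.2   68. ] [np.float64(482.7), np.float64(480.0)]
bar [492.6 -41.8  97. ] [np.float64(483.0), np.float64(481.4)]
```

The block now centres at column 277.0, the residual is about 1 mm or less, and the arm is steady with the leg still out. Handing in.

```bash
python3 -c "
from bench import env; print(env.job_done())"
```

```text
the job is handed in; nothing more can be done
None
```

I handed the job in at about 17 s with the brace leg out on its stop and the bar still gripped. The jaw is held steady, its pointer within about 1 mm of the index clip by my wrist-camera estimate; no verdict came back. On release the fingers briefly went down beside the leg's foot because of a sign error, and no contact force showed.

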